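# Shut the marked valve under the sliding cover

## Robot

A 7-joint arm with a two-finger parallel gripper is mounted at the origin on a cart in front of the work surface, level with it; the furniture and walls round the work are solid. World frame = base frame: x ahead of the robot, y to its left, z up, the work surface at z = 0. Lengths are in m, angles in rad, forces in N, time in s.
With the tool pointing down it reaches from about 0.4 to 0.85 m from the base axis. Payload 10.4 kg.
Tool frame: the origin (TCP) lies on the centre line of the jaws, within the pads' length; the fingertips stand 11 mm ahead of it and the grasp point (between the pads) lies 8 mm behind it (manip.finger_overhang is the distance from the TCP to the fingertips, in m); z points along the fingers, y is the line along which they close (so a half turn about z gives the same grasp; the last joint's range is limited). The gripper opens to 85 mm and grips with 20 to 120 N. Pads are 22 mm wide; open, the fingers measure 114 mm over their backs; the gripper's body (76 mm by 85 mm) begins 54 mm behind the grasp point. The pads swing forward as they close: fully open they stand 13 mm farther back than shut.
Start: joints at [-1.275, 0.332, -0.065, 1.46, 0.022, 1.35, -0.088], TCP at [0.196, 0.594, 0.215] pointing down, gripper open.
Joint ranges: [-2.6, 2.6], [-0.5, 2.12], [-1.47, 1.34], [0.16, 2.42], [-1.27, 4.41], [0.06, 2.06], [-2.6, 2.6]. Speed limits (rad/s): [2.22, 2.22, 2.79, 2.79, 3.14, 3.14, 3.14].

## Interface

Orientations are given as a unit quaternion [x, y, z, w].
In Python, from workcell import manip, imaging, workorder gives the robot as it stands.
- The arm moves only by the tool jog_arm, never from a script. Its argument "deltas" is a list of rows, each an object with "gripper": the opening, from 0 (shut) to 1 (fully open); "offset": the shift along the tool's x, y, z in m, a list of three; "rotation": the turn, a rotation vector about the tool's x, y, z in degrees, a list of three. In form: [{"gripper": gripper, "offset": [tx, ty, tz], "rotation": [ax, ay, az]}, ...]. A call has 1 to 20 rows; each row shifts and turns the commanded pose from where the row before left it, along the tool's axes as they then stand; what a row does not reach is not made up. A row lasts 1/10 s, in which the tool goes at most 50 mm and 8.59 degrees, less where a joint would pass 70% of its speed; a pose out of reach is approached as far as the arm can. A call with a gripper value outside its range is refused whole. The fingers move at their own pace and stop on an object; "newtons" is the grip in N (left out, the last holds). Time passes only in rows, so rows that do not move let the fingers close. It gives the time, the measured TCP pose, the force, the opening and the grip force at its end, in the units of the state.
- manip.get_obs(): the state, without advancing time (a new reading comes with each control period).
- imaging.camera(name): name is "scene" or "top" or "wrist"; returns the picture (400x640x3 uint8, blue, green, red); there is no depth.
- imaging.camera_model(name): a dict with "camera_matrix" (3x3 intrinsics, pixels), "k1" (the pictures are not rectified: a ray, as slopes to the right and down, at radius r is drawn at 1 + k1 r^2 times it, then the intrinsics apply), "world_to_cam" (4x4, takes a point from world to camera coordinates); the wrist camera has in their place "hand_eye" (4x4, takes a point from camera to tool coordinates, whose origin is the TCP and whose axes are the flange's). Camera axes: x right, y up, looking along -z (the intrinsics and any distortion apply to the point x, -y, -z); pixel columns grow to the right and rows downward; lengths in m; the calibration is good to about 2 mm. A picture is of the moment at which its call begins: read the wrist's pose just before it. camera_model takes no time and is no camera call.
- workorder.hand_in(): hands the job in; it is judged then, once.
The state is a dict: "clock": time; "joint_pos": joint angles; "joint_velocities": joint speeds; "tau": joint torques, N m; "position": TCP position; "ee_rot": TCP orientation; "ft_force": force on the tool from outside, world axes, zero at the start; "torque": the same for the moment, N m; "grip_width": opening from 0.0 (shut) to 1.0 (fully open); "grasp_force": force on a finger pad.
Only numpy, scipy, OpenCV 4.12 (cv2) and the standard library are available. Lean on these libraries where they do the work, as an engineer would, in place of code of your own. Each camera call takes 0.05 s, during which the arm holds its last target. There are 200 camera calls.

## Task

Push the cover of the valve box all the way aside by its upright lug, so that the two valve handles are uncovered, and then push the marked handle (the one with the round disc end) clockwise until it is fully shut against its stop. Only push with the fingers: do not pinch the lug, do not lift or tip the cover, do not turn the plain handle, and leave the things standing round the box where they are. Leave the cover slid aside.

Things in the scene. Friction and masses are not known exactly. Their poses are not given: they have to be found in the camera images.
- valve_box: grey metal box fixed to the desk, 260 x 260 mm, 66 mm high. Origin: centre of its underside, on the desk; z up. Its +y half (left, seen from the robot) is a well with two valves, its -y half is a flat closed deck. The cover lies at z = 56 mm on ledges (x about -120 and +120 mm) between guides 66 mm high, and slides along y between end walls (inner faces y = -122 and +122 mm)
- well (a point): middle of the well's floor, 8 mm above the desk, in the box's frame at x 0, y 63 mm; axes as the box's. The well is open on top once uncovered; inside it measures 230 mm along x and 118 mm along y. Two brass hose barbs stick out 26 mm from the box's +y end, low feet 30 mm from its front and back
- cover: loose aluminium plate 246 x 118 x 6 mm, about 0.4 kg, lying over the well. Origin: centre of its underside; axes nearly parallel to the box's. An upright lug stands in the middle of its top. Pushed on the lug's +y face with 1 to 6 N it slides some 120 mm to -y, until it meets the right end wall with its origin at y = -63 mm in the box's frame. It is not held down
- lug_left: the +y half of the cover's lug; its outer face is the one to push. Origin: middle of the lug's foot, on top of the cover plate. The whole lug is an upright aluminium plate 90 mm long along x, 12 mm thick (y -6 to 6 mm) and 28 mm high; two ribs 4 mm high, 30 mm long along y, lie on the cover at its ends (x -50, 50 mm)
- lug_right: the half of the cover's lug on its -y side. Origin: middle of the lug's foot, on top of the cover plate
- marked_valve: brass valve of the marked handle, fixed in the well on the front or the back pipe (the two valves swap places). Origin: on the handle's vertical pivot axis, at the well's floor, 8 mm above the desk; axes as the box's. The pivot is at y = 32 mm, x = -52 or +45 mm in the box's frame. A pipe 11 mm thick, top 20 mm above the desk, runs from it along y
- marked_handle (a joint): angle of the marked handle. 0 (open): it points along +y of the box, in line with the pipe; it grows clockwise seen from above; 1.571 (shut): it points along +x of the box, across the pipe, against a stop. It starts between 0 and 0.35, stays where it is left, and takes about 2.5 N at its end to push
- marked_tip (a point): centre of the round end of the marked handle, 40 mm from the pivot, 35 mm above the desk. The handle is a steel arm 12 mm wide that ends in an upright disc of 28 mm diameter with a dark dot on top; it reaches 54 mm from the pivot and stands from 26 to 44 mm above the desk
- plain_handle (a joint): angle of the other handle, counted alike; starts between 0 and 0.35 and must stay as it is
- plain_tip (a point): point on the plain handle 40 mm from its pivot, 35 mm above the desk. It is a straight steel bar 12 mm wide with a square end, also 54 mm long and 26 to 44 mm above the desk
- connector_tin: bystander: round tin 67 mm across, 34 mm high with a red lid, to the right of the box. Origin: centre of its underside
- mains_tester: bystander: grey tester 45 x 110 x 28 mm, to the right of the box. Origin: centre of its underside
- solder_reel: bystander: reel 56 mm across, 44 mm high with blue flanges, behind the box. Origin: centre of its underside

How it is judged:
On the way, in this order (a step that is already met when the one before it is completed fails the run):
1. the cover is slid aside, within 18 mm of its right end (y of cover in the frame of valve_box below -0.045 m), for 0.2 s.
2. the marked handle is shut (value of joint marked_handle above 1.45 rad), for 0.2 s.
At the end, for the whole second after the job is handed in: The cover lies flat on its ledges, at rest, within 18 mm of the right end of its travel; the marked handle is within 0.12 rad (7 degrees) of fully shut; the plain handle's end is within 12 mm of where it was and the three bystanders within 30 mm (y of cover in the frame of valve_box below -0.045 m and z of cover in the frame of valve_box between 0.05 and 0.062 m and value of joint marked_handle above 1.45 rad and distance of plain_tip from where it was at the start of the episode below 0.012 m and distance of each of connector_tin, mains_tester, solder_reel from where it was at the start of the episode below 0.03 m and linear speed of cover below 0.02 m/s); the robot touches nothing.
It fails at once if the cover is lifted (more than 12 mm off its ledges) (z of cover in the frame of valve_box above 0.068 m).
It fails at once if the cover is tipped (more than 0.15 rad) (angle between cover's own z axis and vertical above 0.15 rad).
It fails at once if the lug is pinched (more than 2 N on both its faces at once) (contact force between the fingers and lug_left above 2 N and contact force between the fingers and lug_right above 2 N).
It fails at once if the plain handle is turned (its end moves more than 12 mm) (distance of plain_tip from where it was at the start of the episode above 0.012 m).
It fails at once if the tin, tester or reel is moved or lifted more than 30 mm (distance of any of connector_tin, mains_tester, solder_reel from where it was at the start of the episode above 0.03 m).
It also fails if it takes over 48 s, if anything falls off the work surface, if the arm or the gripper's body presses on something with over 40 N, if the wrist force passes 120 N, or if a joint passes its speed limit or range.

## Working session

There is one attempt and no reset: what is moved stays moved. The work goes in short steps, Python scripts to look and compute and a tool call to move; the robot and the scene stay as the last step left them, time stands still between calls to the robot, and variables do not carry over. Pictures are saved under pics/ and viewed, at most 10 in all, crops included, and the job is handed in when it is done.

Besides the shell and the picture viewer there is one more tool, called after "Call:" as a command line: name --argument value ..., lists and objects as JSON in quotes. jog_arm: Moves the arm, as the interface text tells. Its arguments: {"type":"object","properties":{"deltas":{"type":"array","items":{"type":"object","properties":{"gripper":{"type":"number"},"offset":{"type":"array","items":{"type":"number"}},"rotation":{"type":"array","items":{"type":"number"}}}}},"newtons":{"type":"number"}},"required":["deltas"]}

```bash
mkdir -p pics; ls; python3 - <<'E'
from workcell import manip, imaging, workorder
import cv2,numpy as np
o=manip.get_obs(); print(o['position'],o['ee_rot'],o['clock'],manip.finger_overhang)
for n in("top","scene"):
    cv2.imwrite(f"pics/{n}0.png",imaging.camera(n)); m=imaging.camera_model(n); print(n,m)
print(imaging.camera_model("wrist"))
E
```

```text
pics
[0.19578724 0.59312731 0.21430848] [ 1.58717705e-01  9.87323748e-01 -7.06489485e-04 -9.01041440e-05] 0.0 0.011
top {'camera_matrix': array([[417.92844968,   0.        , 317.5416609 ],
       [  0.        , 417.92844968, 199.30720991],
       [  0.        ,   0.        ,   1.        ]]), 'k1': -0.11212021203712999, 'world_to_cam': array([[ 0.02813616, -0.99960357, -0.0010281 ,  0.01461327],
       [ 0.99439822,  0.02788478,  0.10195405, -0.62789191],
       [-0.10188496, -0.00389094,  0.99478858, -0.8657756 ],
       [ 0.        ,  0.        ,  0.        ,  1.        ]])}
scene {'camera_matrix': array([[426.23308824,   0.        , 315.01445468],
       [  0.        , 426.23308824, 197.78163571],
       [  0.        ,   0.        ,   1.        ]]), 'k1': -0.08434204935050875, 'world_to_cam': array([[ 0.45623675, -0.8898555 ,  0.00228457, -0.26252051],
       [ 0.6923297 ,  0.35657409,  0.62732329, -0.44741718],
       [-0.5590417 , -0.28462627,  0.77875559, -0.60372352],
       [ 0.        ,  0.        ,  0.        ,  1.        ]])}
{'camera_matrix': array([[299.52940262,   0.        , 314.72378427],
       [  0.        , 299.52940262, 194.10904418],
       [  0.        ,   0.        ,   1.        ]]), 'k1': -0.037413984656963564, 'hand_eye': array([[ 8.54133419e-04,  9.55796351e-01,  2.94028240e-01,
         7.36654712e-02],
       [ 9.99999538e-01, -9.45792731e-04,  1.69549075e-04,
        -7.00468315e-04],
       [ 4.40144159e-04,  2.94027959e-01, -9.55796718e-01,
        -1.58656441e-01],
       [ 0.00000000e+00,  0.00000000e+00,  0.00000000e+00,
         1.00000000e+00]])}
```

View pics/top0.png

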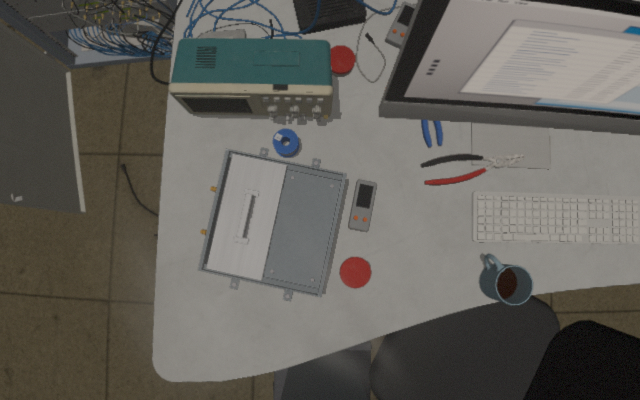

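View pics/scene0.png

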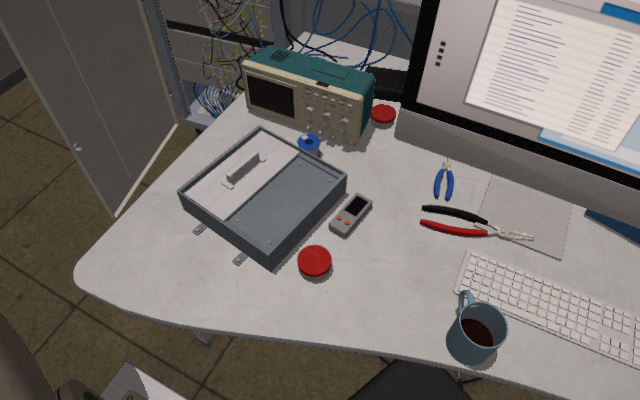

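```bash
cat > h.py <<'E'
import numpy as np,cv2
from workcell import manip, imaging
from scipy.spatial.transform import Rotation as R
def ray(n,px,obs=None):
    m=imaging.camera_model(n); K=m['camera_matrix']
    d=np.array([m['k1'],0,0,0,0],float)
    u=cv2.undistortPoints(np.array(px,float).reshape(-1,1,2),K,d).reshape(-1,2)
    v=np.c_[u[:,0],-u[:,1],-np.ones(len(u))]
    if n=="wrist":
        T=np.eye(4);T[:3,:3]=R.from_quat(obs['ee_rot']).as_matrix();T[:3,3]=obs['position']
        C=T@m['hand_eye']
    else: C=np.linalg.inv(m['world_to_cam'])
    return C[:3,3],v@C[:3,:3].T
def onplane(n,px,z,obs=None):
    o,v=ray(n,px,obs); return o+v*((z-o[2])/v[:,2])[:,None]
E
python3 - <<'E'
import cv2
i=cv2.imread('pics/top0.png')
cv2.imwrite('pics/top0c.png',cv2.resize(i[130:310,185:385],None,fx=3.3,fy=3.3,interpolation=cv2.INTER_CUBIC))
E
```

```text
(no output)
```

View pics/top0c.png

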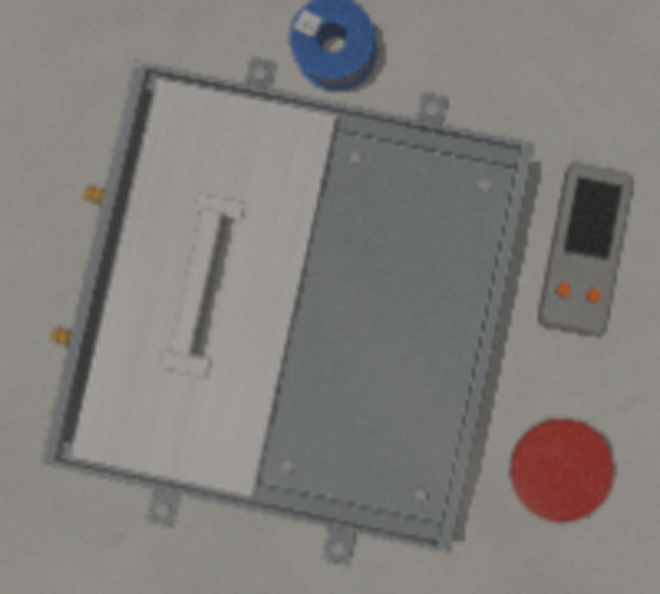

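The crop shows box rim corners at about (140,66), (532,146), (447,548), (46,460). The white cover's corners are (154,80), (338,116), (257,495), (72,458). The ribs are at (220,207) and (186,362), the reel is behind the box, and the tester and tin are to its right.

```bash
python3 - <<'E'
from h import *
f=lambda a:np.array(a,float)/3.3+[185,130]-.35
b=onplane('top',f([(140,66),(532,146),(447,548),(46,460)]),.066)
c=onplane('top',f([(154,80),(338,116),(257,495),(72,458)]),.062)
print(b.round(4));print([np.linalg.norm(b[i]-b[i-1]).round(4) for i in range(4)])
print([np.linalg.norm(c[i]-c[i-1]).round(4) for i in range(4)])
for q in(b,c):
    x=(q[0]+q[1]-q[2]-q[3]); y=q[0]+q[3]-q[1]-q[2]
    print(q.mean(0), np.degrees(np.arctan2(x[1],x[0])),np.degrees(np.arctan2(-y[0],y[1])))
t=-.2
print(onplane('top',f([(220,207),(186,362)]),.066))
yaw=np.arctan2(x[1],x[0]);Rm=np.array([[np.cos(yaw),-np.sin(yaw)],[np.sin(yaw),np.cos(yaw)]])
print('cover in box',Rm.T@(c.mean(0)-b.mean(0))[:2])
print('tcp yaw', R.from_quat(manip.get_obs()['ee_rot']).as_matrix().round(3))
print('tin etc',onplane('top',f([(562,469),(586,250),(334,40)]),.034).round(3))
E
```

```text
[[ 0.7236  0.2257  0.066 ]
 [ 0.6786 -0.0253  0.066 ]
 [ 0.4272  0.0214  0.066 ]
 [ 0.4727  0.2728  0.066 ]]
[np.float64(0.2553), np.float64(0.255), np.float64(0.2557), np.float64(0.2555)]
[np.float64(0.2446), np.float64(0.1207), np.float64(0.2432), np.float64(0.1187)]
[0.57549906 0.12361612 0.066     ] -10.576020107767597 -10.215970471637966
[0.58512012 0.17814563 0.062     ] -9.736227538908897 -9.399643718944493
[[0.63436761 0.16998867 0.066     ]
 [0.5365892  0.18713456 0.066     ]]
cover in box [0.00026086 0.05537114]
tcp yaw [[-0.95   0.313 -0.   ]
 [ 0.313  0.95  -0.001]
 [-0.    -0.001 -1.   ]]
tin etc [[ 0.475 -0.051  0.034]
 [ 0.617 -0.064  0.034]
 [ 0.751  0.105  0.034]]
```

Call:
jog_arm --deltas '[{"gripper":0,"offset":[-0.0247,-0.0115,0],"rotation":[0,0,0]},{"gripper":0,"offset":[-0.0247,-0.0115,0],"rotation":[0,0,0]},{"gripper":0,"offset":[-0.0247,-0.0115,0],"rotation":[0,0,0]},{"gripper":0,"offset":[-0.0247,-0.0115,0],"rotation":[0,0,0]},{"gripper":0,"offset":[-0.0247,-0.0115,0],"rotation":[0,0,0]},{"gripper":0,"offset":[-0.0247,-0.0115,0],"rotation":[0,0,0]},{"gripper":0,"offset":[-0.0247,-0.0115,0],"rotation":[0,0,0]},{"gripper":0,"offset":[-0.0247,-0.0115,0],"rotation":[0,0,0]},{"gripper":0,"offset":[-0.0247,-0.0115,0],"rotation":[0,0,0]},{"gripper":0,"offset":[-0.0247,-0.0115,0],"rotation":[0,0,0]},{"gripper":0,"offset":[-0.0247,-0.0115,0],"rotation":[0,0,0]},{"gripper":0,"offset":[-0.0247,-0.0115,0],"rotation":[0,0,0]},{"gripper":0,"offset":[-0.0247,-0.0115,0],"rotation":[0,0,0]},{"gripper":0,"offset":[-0.0247,-0.0115,0],"rotation":[0,0,0]},{"gripper":0,"offset":[-0.0247,-0.0115,0],"rotation":[0,0,0]},{"gripper":0,"offset":[-0.0247,-0.0115,0],"rotation":[0,0,0]},{"gripper":0,"offset":[-0.0247,-0.0115,0],"rotation":[0,0,0]},{"gripper":0,"offset":[-0.0247,-0.0115,0],"rotation":[0,0,0]},{"gripper":0,"offset":[-0.0247,-0.0115,0],"rotation":[0,0,0]},{"gripper":0,"offset":[-0.0247,-0.0115,0],"rotation":[0,0,-7.8]}]'

```text
clock: 2.1
position: [0.5934, 0.2195, 0.2146]
ee_rot: [0.091, 0.996, -0.0, -0.0]
ft_force: [0.2, 0.3, -0.0]
grip_width: -0.001
grasp_force: 0.0
```

```bash
python3 - <<'E'
from h import *
o=manip.get_obs();M=R.from_quat(o['ee_rot']).as_matrix()
print(o['position'],M.round(4),o['clock'],o['grip_width'],o['ft_force'])
print((M.T@(np.array([.593,.219,.110])-o['position'])).round(4))
cv2.imwrite('pics/w1.png',imaging.camera('wrist'))
E
```

```text
[0.59337281 0.21950787 0.21464615] [[-9.835e-01  1.808e-01 -7.000e-04]
 [ 1.808e-01  9.835e-01 -3.000e-04]
 [ 6.000e-04 -4.000e-04 -1.000e+00]] 2.1 -0.000659170337100457 [ 0.21910226  0.31466484 -0.00620226]
[ 0.0002 -0.0005  0.1046]
```

View pics/w1.png

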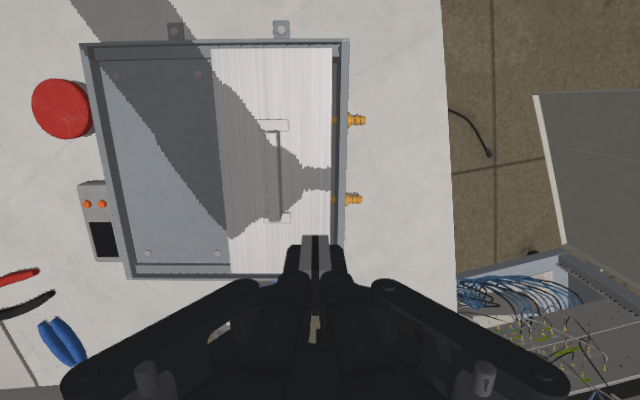

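The wrist view shows the lug at columns 268–281, rows 120–220, with its +y face at about 281. The shut fingertips are at about (315,236), on the +y side of the lug and clear of it.

```bash
python3 - <<'E'
from h import *
o=manip.get_obs();M=R.from_quat(o['ee_rot']).as_matrix()
P=onplane('wrist',[(281,132),(281,210)],.09,o)
print(((P-o['position'])@M).round(4), P.round(4))
F=onplane('wrist',[(303,236),(329,236),(287,246),(343,246)],o['position'][2]-.011,o)
print(((F-o['position'])@M).round(4))
E
```

```text
[[ 0.0472 -0.0324  0.1245]
 [-0.0301 -0.0349  0.1246]] [[0.5444 0.1903 0.09  ]
 [0.6201 0.1747 0.09  ]]
[[-0.0056 -0.0082  0.011 ]
 [-0.0055  0.0079  0.011 ]
 [-0.0125 -0.0183  0.0111]
 [-0.0124  0.0168  0.011 ]]
```

Call:
jog_arm --deltas '[{"gripper":0,"offset":[0.004,0,0.02],"rotation":[0,0,0]},{"gripper":0,"offset":[0,0,0.02],"rotation":[0,0,0]},{"gripper":0,"offset":[0,0,0.02],"rotation":[0,0,0]},{"gripper":0,"offset":[0,0,0.02],"rotation":[0,0,0]},{"gripper":0,"offset":[0,0,0.02],"rotation":[0,0,0]},{"gripper":0,"offset":[0,0,0.016],"rotation":[0,0,0]},{"gripper":0,"offset":[0,0,0.008],"rotation":[0,0,0]},{"gripper":0,"offset":[0,0,0.008],"rotation":[0,0,0]},{"gripper":0,"offset":[0,0,0],"rotation":[0,0,0]}]'

```text
clock: 3.05
position: [0.5887, 0.2209, 0.0824]
ee_rot: [0.091, 0.996, -0.0, -0.0]
ft_force: [0.0, -0.3, -0.4]
grip_width: -0.003
grasp_force: 0.0
```

Call:
jog_arm --deltas '[{"gripper":0,"offset":[0,-0.005,0],"rotation":[0,0,0]},{"gripper":0,"offset":[0,-0.005,0],"rotation":[0,0,0]},{"gripper":0,"offset":[0,-0.005,0],"rotation":[0,0,0]},{"gripper":0,"offset":[0,-0.005,0],"rotation":[0,0,0]},{"gripper":0,"offset":[0,-0.005,0],"rotation":[0,0,0]},{"gripper":0,"offset":[0,-0.005,0],"rotation":[0,0,0]},{"gripper":0,"offset":[0,-0.005,0],"rotation":[0,0,0]},{"gripper":0,"offset":[0,-0.005,0],"rotation":[0,0,0]}]'

```text
clock: 3.85
position: [0.5816, 0.1813, 0.0831]
ee_rot: [0.091, 0.996, 0.0, -0.0]
ft_force: [0.4, 0.4, 0.1]
grip_width: 0.0
grasp_force: 0.0
```

```bash
python3 - <<'E'
from h import *
o=manip.get_obs();print(o['position'],o['ft_force'])
a=imaging.camera('wrist');b=imaging.camera('scene');cv2.imwrite('pics/ws1.png',np.hstack([cv2.resize(a,(400,250)),cv2.resize(b,(400,250))]))
E
```

```text
[0.5816186  0.18125643 0.08309622] [0.41324673 0.44362752 0.07630845]
```

View pics/ws1.png

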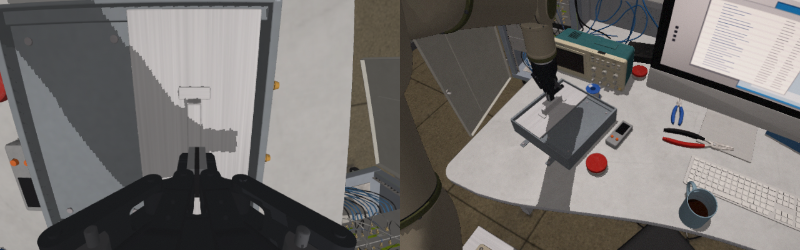

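The wrist half shows the lug directly ahead of the fingers, at nearly the same column, so I need full resolution to see where they touch.

```bash
python3 - <<'E'
from h import *
a=imaging.camera('wrist');cv2.imwrite('pics/w2.png',cv2.resize(a[100:290,200:430],None,fx=3,fy=3,interpolation=cv2.INTER_CUBIC))
E
```

```text
(no output)
```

View pics/w2.png

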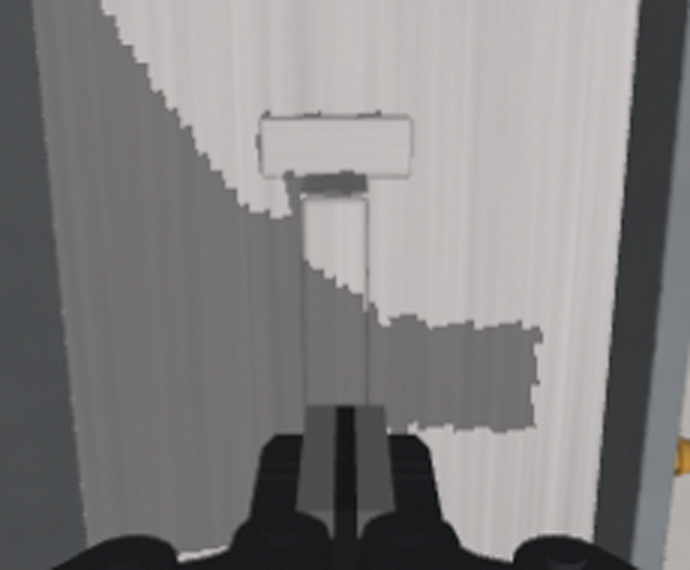

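The full-size crop shows the lug top across crop columns 303–368, with the fingertips at columns 305–388 and row 405. They seem to overlap, so I'll check whether the cover has moved.

```bash
python3 - <<'E'
from h import *
o=manip.get_obs();M=R.from_quat(o['ee_rot']).as_matrix()
f=lambda a:np.array(a,float)/3+[200,100]-.33
def box(P):
    y=np.radians(-10.4);A=np.array([[np.cos(y),-np.sin(y)],[np.sin(y),np.cos(y)]]);return (P[:,:2]-[.5755,.1236])@A
for z,p in((.062,[(612,330),(60,250),(640,0)]),(.09,[(303,200),(368,200)]),(.066,[(668,330)])):
    P=onplane('wrist',f(p),z,o);print(z,P.round(4).tolist(),'box',box(P).round(4).tolist(),'tool',((P-o['position'])@M).round(4).tolist())
print(box(o['position'][None]))
b=imaging.camera('scene');cv2.imwrite('pics/s2.png',cv2.resize(b[100:250,380:540] if 0 else b[90:260,60:290],None,fx=3.4,fy=3.4,interpolation=cv2.INTER_CUBIC))
E
```

```text
0.062 [[0.584, 0.2379, 0.062], [0.5455, 0.1268, 0.062], [0.5176, 0.2499, 0.062]] box [[-0.0123, 0.114], [-0.03, -0.0022], [-0.0797, 0.1137]] tool [[0.0081, 0.0561, 0.0212], [0.0257, -0.0602, 0.0212], [0.0755, 0.0557, 0.0212]]
0.09 [[0.5389, 0.181, 0.09], [0.5409, 0.1919, 0.09]] box [[-0.0464, 0.0498], [-0.0464, 0.061]] tool [[0.0421, -0.0082, -0.0068], [0.0421, 0.003, -0.0068]]
0.066 [[0.5845, 0.2485, 0.066]] box [[-0.0137, 0.1245]] tool [[0.0096, 0.0666, 0.0172]]
[[-0.00429656  0.05790715]]
```

View pics/s2.png

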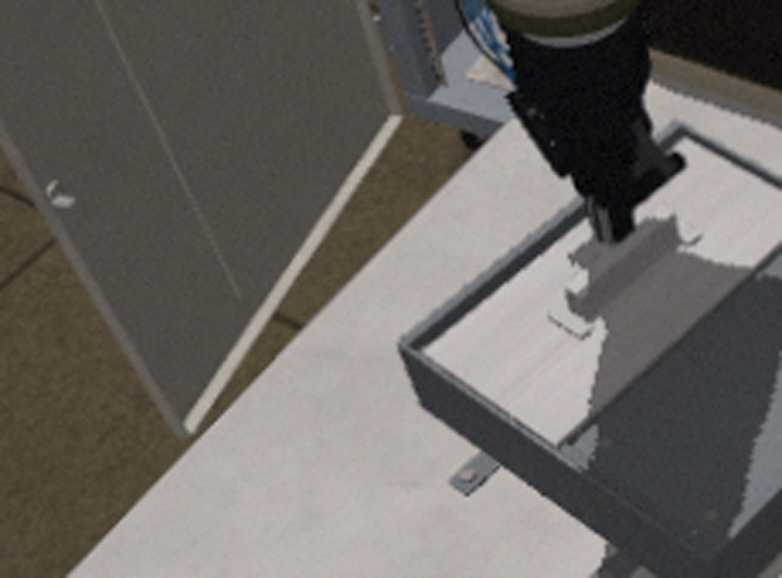

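The scene crop shows the fingertip bottoms at about crop (610,240), directly above the lug. So the tips are higher than the documented overhang implies. I'll measure their actual height from this ray.

```bash
python3 - <<'E'
from h import *
o=manip.get_obs();M=R.from_quat(o['ee_rot']).as_matrix()
for p in((598,232),(612,241),(632,240)):
  for z in(.07,.08,.09,.1,.11,.12):
    P=onplane('scene',[np.array(p)/3.4+[60,90]],z)
    print(p,z,((P-o['position'])@M).round(4).tolist())
E
```

```text
(598, 232) 0.07 [[-0.0137, 0.0327, 0.0131]]
(598, 232) 0.08 [[-0.0076, 0.0247, 0.0031]]
(598, 232) 0.09 [[-0.0015, 0.0168, -0.0069]]
(598, 232) 0.1 [[0.0047, 0.0088, -0.0169]]
(598, 232) 0.11 [[0.0108, 0.0008, -0.0269]]
(598, 232) 0.12 [[0.0169, -0.0071, -0.0369]]
(612, 241) 0.07 [[-0.0134, 0.0197, 0.0131]]
(612, 241) 0.08 [[-0.0073, 0.0119, 0.0031]]
(612, 241) 0.09 [[-0.0012, 0.0041, -0.0069]]
(612, 241) 0.1 [[0.0049, -0.0036, -0.0169]]
(612, 241) 0.11 [[0.0111, -0.0114, -0.0269]]
(612, 241) 0.12 [[0.0172, -0.0192, -0.0369]]
(632, 240) 0.07 [[-0.0221, 0.0099, 0.0131]]
(632, 240) 0.08 [[-0.0158, 0.0023, 0.0031]]
(632, 240) 0.09 [[-0.0096, -0.0053, -0.0069]]
(632, 240) 0.1 [[-0.0033, -0.013, -0.0169]]
(632, 240) 0.11 [[0.0029, -0.0206, -0.0269]]
(632, 240) 0.12 [[0.0092, -0.0282, -0.0369]]
```

Call:
jog_arm --deltas '[{"gripper":0,"offset":[0,0.02,0],"rotation":[0,0,0]},{"gripper":0,"offset":[0,0.018,0],"rotation":[0,0,0]},{"gripper":0,"offset":[0,0,0.005],"rotation":[0,0,0]},{"gripper":0,"offset":[0,0,0.005],"rotation":[0,0,0]},{"gripper":0,"offset":[0,0,0],"rotation":[0,0,0]}]'

```text
clock: 4.55
position: [0.588, 0.2187, 0.0719]
ee_rot: [0.091, 0.996, -0.001, -0.001]
ft_force: [-0.6, 0.0, 0.2]
grip_width: -0.002
grasp_force: 0.0
```

```bash
python3 - <<'E'
from h import *
o=manip.get_obs();print(o['position'],o['ft_force'],o['joint_pos'],o['grip_width'])
a=imaging.camera('wrist');b=imaging.camera('scene')
cv2.imwrite('pics/w3.png',np.hstack([cv2.resize(a[150:270,230:390],None,fx=2.5,fy=2.5,interpolation=2),cv2.resize(b[100:220,170:330],None,fx=2.5,fy=2.5,interpolation=2)]))
E
```

```text
[0.58798851 0.21870497 0.07185416] [-0.61319249  0.02605705  0.16076537] [-0.596939    0.45255707  0.21532649  1.62448221 -0.10586139  1.07794516
  1.03590634] -0.0022376781480088442
```

View pics/w3.png

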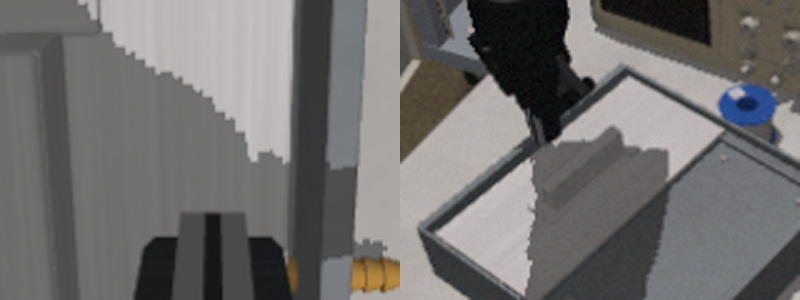

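The wrist half (left) shows the fingers between the lug and the +y wall. The scene half shows the tip at about (550,140), still above the cover, and there is no contact force. I'll go down in small steps.

Call:
jog_arm --deltas '[{"gripper":0,"offset":[0,0,0.003],"rotation":[0,0,0]},{"gripper":0,"offset":[0,0,0.003],"rotation":[0,0,0]},{"gripper":0,"offset":[0,0,0.002],"rotation":[0,0,0]},{"gripper":0,"offset":[0,0,0],"rotation":[0,0,0]}]'

```text
clock: 5.05
position: [0.5884, 0.2189, 0.0647]
ee_rot: [0.091, 0.996, -0.0, -0.0]
ft_force: [0.3, 0.3, 0.1]
grip_width: -0.002
grasp_force: 0.0
```

Call:
jog_arm --deltas '[{"gripper":0,"offset":[0,0,0.002],"rotation":[0,0,0]},{"gripper":0,"offset":[0,0,0.002],"rotation":[0,0,0]},{"gripper":0,"offset":[0,0,0.002],"rotation":[0,0,0]},{"gripper":0,"offset":[0,0,0],"rotation":[0,0,0]}]'

```text
clock: 5.45
position: [0.5884, 0.219, 0.0587]
ee_rot: [0.091, 0.996, -0.0, -0.0]
ft_force: [-0.4, -0.0, -0.1]
grip_width: 0.003
grasp_force: 0.0
```

```bash
python3 - <<'E'
from h import *
o=manip.get_obs();print(o['position'],o['ft_force'])
a=imaging.camera('wrist');b=imaging.camera('scene')
cv2.imwrite('pics/w4.png',np.hstack([cv2.resize(a[150:270,230:390],None,fx=2.5,fy=2.5,interpolation=2),cv2.resize(b[120:200,180:290],None,fx=3.75,fy=3.75,interpolation=2)[:300,:400]]))
E
```

```text
[0.5884206  0.21896904 0.05871796] [-0.44268545 -0.0387538  -0.12221711]
```

View pics/w4.png

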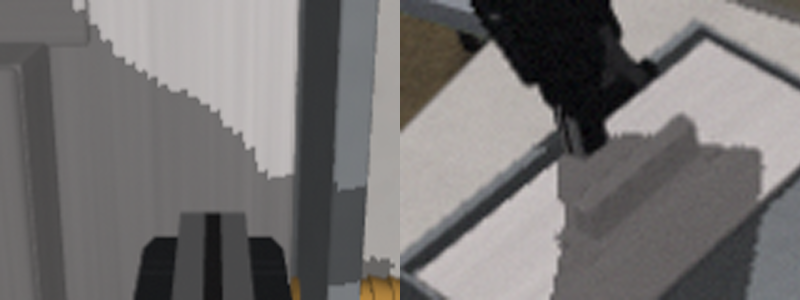

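The scene half shows the tip's lower corners at about crop (575,150) to (605,145). I'll cast those rays.

```bash
python3 - <<'E'
from h import *
o=manip.get_obs();M=R.from_quat(o['ee_rot']).as_matrix()
for p in((573,148),(590,153),(605,146)):
  for z in(.06,.07,.08,.09):
    P=onplane('scene',[(np.array(p)-[400,0])/3.75+[180,120]],z)
    print(p,z,((P-o['position'])@M).round(4).tolist())
E
```

```text
(573, 148) 0.06 [[-0.0037, 0.0175, -0.001]]
(573, 148) 0.07 [[0.0022, 0.0093, -0.011]]
(573, 148) 0.08 [[0.0081, 0.0011, -0.021]]
(573, 148) 0.09 [[0.014, -0.007, -0.031]]
(590, 153) 0.06 [[-0.0069, 0.0064, -0.001]]
(590, 153) 0.07 [[-0.001, -0.0016, -0.011]]
(590, 153) 0.08 [[0.0049, -0.0097, -0.021]]
(590, 153) 0.09 [[0.0109, -0.0177, -0.031]]
(605, 146) 0.06 [[-0.0166, 0.0033, -0.001]]
(605, 146) 0.07 [[-0.0106, -0.0047, -0.011]]
(605, 146) 0.08 [[-0.0045, -0.0126, -0.021]]
(605, 146) 0.09 [[0.0016, -0.0206, -0.031]]
```

Call:
jog_arm --deltas '[{"gripper":0,"offset":[0.004,-0.006,0],"rotation":[0,0,0]},{"gripper":0,"offset":[0,-0.006,0],"rotation":[0,0,0]},{"gripper":0,"offset":[0,-0.005,0],"rotation":[0,0,0]},{"gripper":0,"offset":[0,-0.005,0],"rotation":[0,0,0]},{"gripper":0,"offset":[0,-0.005,0],"rotation":[0,0,0]},{"gripper":0,"offset":[0,-0.005,0],"rotation":[0,0,0]},{"gripper":0,"offset":[0,-0.005,0],"rotation":[0,0,0]},{"gripper":0,"offset":[0,-0.005,0],"rotation":[0,0,0]}]'

```text
clock: 6.35
position: [0.5771, 0.1784, 0.0592]
ee_rot: [0.091, 0.996, 0.0, 0.0]
ft_force: [0.5, 3.3, -0.1]
grip_width: -0.003
grasp_force: 1.6
```

```bash
cat >> h.py <<'E'
y0=np.radians(-10.4);A=np.array([[np.cos(y0),-np.sin(y0)],[np.sin(y0),np.cos(y0)]])
def box(P): return (np.atleast_2d(P)[:,:2]-[.5755,.1236])@A
E
python3 - <<'E'
from h import *
o=manip.get_obs();print(box(o['position']),o['position'],o['ft_force'])
# cover's +y edge: brightness along image row ahead of fingers
a=imaging.camera('wrist');
for r in (60,100,140):
    px=np.array([(c,r) for c in range(0,640)]);b=box(onplane('wrist',px,.062,o));g=a[r].mean(1)
    s=(abs(b[:,1])<.135); d=np.abs(np.diff(cv2.GaussianBlur(g[None].astype(np.float32),(5,1),0)[0])); 
    k=[i for i in range(1,638) if d[i]>6 and d[i]>=d[i-1] and d[i]>d[i+1] and s[i]]
    print(r,[(round(b[i,1],4),int(g[i-3]),int(g[i+4])) for i in k])
E
```

```text
[[-0.0083468  0.0542289]] [0.57707969 0.17844476 0.05924907] [ 0.54270789  3.25790582 -0.08294278]
60 [(np.float64(-0.0259), 82, 115), (np.float64(-0.0115), 116, 187), (np.float64(0.0911), 209, 136), (np.float64(0.0965), 137, 83), (np.float64(0.1033), 84, 60), (np.float64(0.1224), 60, 132), (np.float64(0.1304), 129, 178)]
100 [(np.float64(-0.1041), 130, 81), (np.float64(-0.0255), 82, 116), (np.float64(0.0085), 119, 196), (np.float64(0.0914), 210, 134), (np.float64(0.097), 135, 83), (np.float64(0.1035), 82, 60), (np.float64(0.1228), 60, 132), (np.float64(0.1304), 130, 182)]
140 [(np.float64(-0.1118), 67, 131), (np.float64(-0.091), 132, 81), (np.float64(-0.0252), 83, 116), (np.float64(0.0219), 118, 195), (np.float64(0.0913), 207, 111), (np.float64(0.0996), 111, 80), (np.float64(0.1059), 80, 60), (np.float64(0.1227), 60, 133), (np.float64(0.1311), 131, 182)]
```

Call:
jog_arm --deltas '[{"gripper":0,"offset":[0,-0.005,0],"rotation":[0,0,0]},{"gripper":0,"offset":[0,-0.005,0],"rotation":[0,0,0]},{"gripper":0,"offset":[0,-0.005,0],"rotation":[0,0,0]},{"gripper":0,"offset":[0,-0.005,0],"rotation":[0,0,0]},{"gripper":0,"offset":[0,-0.005,0],"rotation":[0,0,0]},{"gripper":0,"offset":[0,-0.005,0],"rotation":[0,0,0]},{"gripper":0,"offset":[0,-0.005,0],"rotation":[0,0,0]},{"gripper":0,"offset":[0,-0.005,0],"rotation":[0,0,0]},{"gripper":0,"offset":[0,-0.005,0],"rotation":[0,0,0]},{"gripper":0,"offset":[0,-0.005,0],"rotation":[0,0,0]},{"gripper":0,"offset":[0,-0.005,0],"rotation":[0,0,0]},{"gripper":0,"offset":[0,-0.005,0],"rotation":[0,0,0]},{"gripper":0,"offset":[0,-0.005,0],"rotation":[0,0,0]},{"gripper":0,"offset":[0,-0.005,0],"rotation":[0,0,0]},{"gripper":0,"offset":[0,-0.005,0],"rotation":[0,0,0]},{"gripper":0,"offset":[0,-0.005,0],"rotation":[0,0,0]}]'

```text
clock: 8.0
position: [0.5625, 0.0995, 0.0591]
ee_rot: [0.091, 0.996, 0.0, 0.0]
ft_force: [0.9, 4.2, 2.5]
grip_width: -0.001
grasp_force: 2.3
```

```bash
python3 - <<'E'
from h import *
o=manip.get_obs();print(box(o['position']),o['position'],o['ft_force'])
E
```

```text
[[-0.00845596 -0.02607203]] [0.56247646 0.09948276 0.0591462 ] [0.93473962 4.19439064 2.51908359]
```

Call:
jog_arm --deltas '[{"gripper":0,"offset":[0,-0.005,0],"rotation":[0,0,0]},{"gripper":0,"offset":[0,-0.004,0],"rotation":[0,0,0]},{"gripper":0,"offset":[0,0,0],"rotation":[0,0,0]},{"gripper":0,"offset":[0,0,0],"rotation":[0,0,0]},{"gripper":0,"offset":[0,0.01,0],"rotation":[0,0,0]},{"gripper":0,"offset":[0,0.01,0],"rotation":[0,0,0]},{"gripper":0,"offset":[0,0,-0.03],"rotation":[0,0,0]},{"gripper":0,"offset":[0,0.01,-0.03],"rotation":[0,0,0]},{"gripper":0,"offset":[-0.02,0.02,-0.03],"rotation":[0,0,0]},{"gripper":0,"offset":[-0.02,0.02,-0.03],"rotation":[0,0,0]},{"gripper":0,"offset":[-0.025,0.02,-0.03],"rotation":[0,0,0]},{"gripper":0,"offset":[-0.025,0,0],"rotation":[0,0,0]},{"gripper":0,"offset":[0,0,0],"rotation":[0,0,0]},{"gripper":0,"offset":[0,0,0],"rotation":[0,0,0]}]'

```text
clock: 9.4
position: [0.6653, 0.1636, 0.208]
ee_rot: [0.091, 0.996, -0.0, -0.001]
ft_force: [-0.8, 1.0, -1.0]
grip_width: -0.005
grasp_force: 0.0
```

```bash
python3 - <<'E'
from h import *
o=manip.get_obs();print(box(o['position']),o['position'],o['ft_force'],o['clock'])
np.save('o.npy',o,allow_pickle=True)
a=imaging.camera('wrist');cv2.imwrite('pics/w5.png',a);
for r in (110,160):
    px=np.array([(c,r) for c in range(0,640)]);b=box(onplane('wrist',px,.062,o));g=a[r].mean(1)
    s=(abs(b[:,1])<.135); d=np.abs(np.diff(cv2.GaussianBlur(g[None].astype(np.float32),(5,1),0)[0])); 
    k=[i for i in range(1,638) if d[i]>6 and d[i]>=d[i-1] and d[i]>d[i+1] and s[i]]
    print(r,[(float(round(b[i,1],4)),int(g[i-3]),int(g[i+4])) for i in k])
# rectified top-down view of the box at z=.044, 2 px/mm; columns: -y right->? col=(.14-y), row=(.14-x)
X,Y=np.meshgrid(0,0)
m=imaging.camera_model('wrist');T=np.eye(4);T[:3,:3]=R.from_quat(o['ee_rot']).as_matrix();T[:3,3]=o['position'];W=np.linalg.inv(T@m['hand_eye'])
xs,ys=np.meshgrid(np.arange(.14,-.14,-.0005),np.arange(.14,-.14,-.0005),indexing='ij')
p=np.c_[xs.ravel(),ys.ravel()]@A.T+[.5755,.1236];p=np.c_[p,np.full(len(p),.044)]
c=p@W[:3,:3].T+W[:3,3];u=c[:,:2]/-c[:,2:]*[1,-1];u*=1+m['k1']*(u**2).sum(1)[:,None]
q=(u@m['camera_matrix'][:2,:2].T+m['camera_matrix'][:2,2]).reshape(*xs.shape,2).astype(np.float32)
cv2.imwrite('pics/rect.png',cv2.remap(a,q[...,0],q[...,1],1))
E
```

```text
[[0.08112604 0.0555753 ]] [0.66532567 0.16361748 0.20801448] [-0.76577758  0.95229919 -1.03967445] 9.4
110 [(-0.1328, 186, 136), (-0.1256, 136, 71), (-0.1174, 71, 121), (-0.1133, 115, 121), (-0.0609, 124, 89), (-0.0509, 88, 124), (-0.0023, 121, 191), (0.0026, 201, 68), (0.0105, 68, 137), (0.103, 143, 86), (0.1108, 86, 62), (0.1217, 62, 139), (0.1296, 140, 184)]
160 [(-0.132, 140, 138), (-0.1256, 139, 72), (-0.117, 72, 188), (-0.1138, 76, 198), (-0.0968, 197, 121), (0.0043, 122, 61), (0.0105, 61, 85), (0.0455, 87, 122), (0.0517, 122, 137), (0.0548, 123, 97), (0.0568, 87, 124), (0.0609, 125, 141), (0.063, 117, 141), (0.1021, 139, 87), (0.1104, 87, 64), (0.1217, 63, 141), (0.13, 141, 186)]
```

View pics/rect.png

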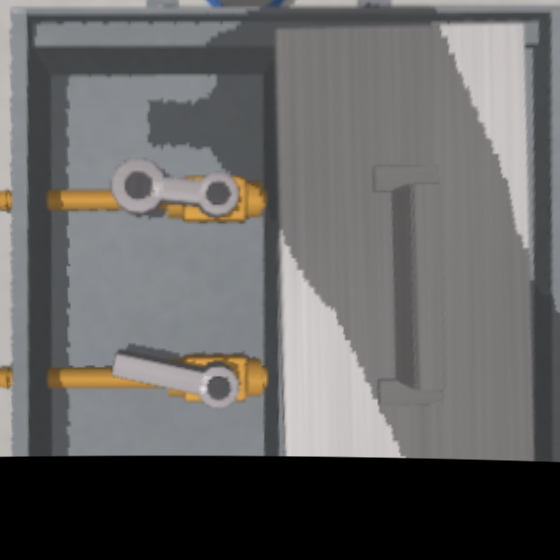

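The rectified view (0.5 mm/px, z = 44 mm) shows:
- **Marked handle:** the disc is at (139,185) and its pivot at (218,192). That puts the pivot at box x 44, y 31 mm and the angle at about 0.09 rad.
- **Plain handle:** the pivot is at (218,385), so box x −52 mm, with its end at (115,362).
- **Cover:** its edge is at y ≈ 3 mm, so its origin is at about y −56 mm. It is fully aside.

Next I'll lower the fingers between the two handles.

Call:
jog_arm --deltas '[{"gripper":0,"offset":[0.025,0.002,0],"rotation":[0,0,0]},{"gripper":0,"offset":[0.025,0.002,0],"rotation":[0,0,0]},{"gripper":0,"offset":[0.02,0.002,0],"rotation":[0,0,0]},{"gripper":0,"offset":[0.008,0.001,0],"rotation":[0,0,0]},{"gripper":0,"offset":[0,0,0.02],"rotation":[0,0,0]},{"gripper":0,"offset":[0,0,0.025],"rotation":[0,0,0]},{"gripper":0,"offset":[0,0,0.025],"rotation":[0,0,0]},{"gripper":0,"offset":[0,0,0.025],"rotation":[0,0,0]},{"gripper":0,"offset":[0,0,0.025],"rotation":[0,0,0]},{"gripper":0,"offset":[0,0,0.02],"rotation":[0,0,0]},{"gripper":0,"offset":[0,0,0.01],"rotation":[0,0,0]},{"gripper":0,"offset":[0,0,0.01],"rotation":[0,0,0]},{"gripper":0,"offset":[0,0,0.008],"rotation":[0,0,0]},{"gripper":0,"offset":[0,0,0.008],"rotation":[0,0,0]},{"gripper":0,"offset":[0,0,0.008],"rotation":[0,0,0]},{"gripper":0,"offset":[0,0,0],"rotation":[0,0,0]}]'

```text
clock: 11.05
position: [0.5897, 0.184, 0.0241]
ee_rot: [0.091, 0.996, -0.0, -0.001]
ft_force: [-0.4, -0.3, -0.0]
grip_width: -0.0
grasp_force: 0.0
```

```bash
python3 - <<'E'
from h import *
o=manip.get_obs();p=box(o['position'])[0];print(p,o['position'],o['ft_force'],o['torque'],o['clock'])
pv=np.array([.045,.032])
for t in np.arange(.1,1.65,.15):
    f=pv+.031*np.array([np.sin(t),np.cos(t)])+.019*np.array([-np.cos(t),np.sin(t)]); d=f-p;p=f
    print(round(t,2),f.round(4),'tool',[-round(d[0],4),round(d[1],4)])
E
```

```text
[0.00311221 0.06196051] [0.58974614 0.18398077 0.02408649] [-0.41239668 -0.26680207 -0.03053982] [-0.02015021 -0.04488425  0.05489183] 11.05
0.1 [0.0292 0.0647] tool [np.float64(-0.0261), np.float64(0.0028)]
0.25 [0.0343 0.0667] tool [np.float64(-0.0051), np.float64(0.002)]
0.4 [0.0396 0.068 ] tool [np.float64(-0.0053), np.float64(0.0012)]
0.55 [0.045  0.0684] tool [np.float64(-0.0054), np.float64(0.0004)]
0.7 [0.0504 0.068 ] tool [np.float64(-0.0054), np.float64(-0.0004)]
0.85 [0.0558 0.0667] tool [np.float64(-0.0053), np.float64(-0.0012)]
1.0 [0.0608 0.0647] tool [np.float64(-0.0051), np.float64(-0.002)]
1.15 [0.0655 0.062 ] tool [np.float64(-0.0047), np.float64(-0.0027)]
1.3 [0.0698 0.0586] tool [np.float64(-0.0043), np.float64(-0.0034)]
1.45 [0.0735 0.0546] tool [np.float64(-0.0037), np.float64(-0.004)]
1.6 [0.0765 0.0501] tool [np.float64(-0.0031), np.float64(-0.0045)]
```

Call:
jog_arm --deltas '[{"gripper":0,"offset":[-0.009,0.001,0],"rotation":[0,0,0]},{"gripper":0,"offset":[-0.009,0.001,0],"rotation":[0,0,0]},{"gripper":0,"offset":[-0.008,0.001,0],"rotation":[0,0,0]},{"gripper":0,"offset":[-0.005,0.002,0],"rotation":[0,0,0]},{"gripper":0,"offset":[-0.0053,0.001,0],"rotation":[0,0,0]},{"gripper":0,"offset":[-0.0054,0.0004,0],"rotation":[0,0,0]}]'

```text
clock: 11.65
position: [0.6323, 0.1817, 0.0251]
ee_rot: [0.092, 0.996, -0.001, -0.001]
ft_force: [-8.1, -4.2, 6.5]
grip_width: -0.003
grasp_force: 4.8
```

Call:
jog_arm --deltas '[{"gripper":0,"offset":[-0.0054,-0.0004,0],"rotation":[0,0,0]},{"gripper":0,"offset":[-0.0053,-0.0012,0],"rotation":[0,0,0]}]'

```text
clock: 11.85
position: [0.6426, 0.1793, 0.0252]
ee_rot: [0.091, 0.996, -0.0, -0.001]
ft_force: [-4.4, 1.1, 4.7]
grip_width: 0.001
grasp_force: 3.3
```

```bash
python3 - <<'E'
from h import *
o=manip.get_obs();p=box(o['position'])[0];print(p,o['position'],o['ft_force'],o['torque'],o['clock'])
for n in('top','scene','wrist'):
    a=imaging.camera(n);np.save(n+'.npy',a)
# bright steel-grey blob (handles) in the scene rectified? project expected points of the marked disc for several angles
m=imaging.camera_model('wrist');T=np.eye(4);T[:3,:3]=R.from_quat(o['ee_rot']).as_matrix();T[:3,3]=o['position']
def proj(n,P):
    m=imaging.camera_model(n);W=np.linalg.inv(T@m['hand_eye']) if n=='wrist' else m['world_to_cam']
    c=P@W[:3,:3].T+W[:3,3];u=c[:,:2]/-c[:,2:]*[1,-1];u=u*(1+m['k1']*(u**2).sum(1)[:,None]);return u@m['camera_matrix'][:2,:2].T+m['camera_matrix'][:2,2]
for t in(.1,.4,.8,1.2,1.57):
    b=np.array([.045,.032])+.04*np.array([np.sin(t),np.cos(t)]);w=np.r_[A@b+[.5755,.1236],.044][None]
    out=[]
    for n in('top','scene','wrist'):
        q=proj(n,w)[0];i=np.load(n+'.npy')
        c,r=q.round().astype(int);out+=[n,(int(c),int(r)),i[r-1:r+2,c-1:c+2].mean((0,1)).round().tolist() if 0<r<399 and 0<c<639 else None]
    print(t,out)
E
```

```text
[0.05593895 0.06685839] [0.64258918 0.17926195 0.02523962] [-4.36781992  1.13214846  4.71153279] [ 0.23014338  1.06645873 -0.03811706] 11.85
0.1 ['top', (246, 192), [57.0, 64.0, 69.0], 'scene', (255, 160), [61.0, 59.0, 58.0], 'wrist', (326, 238), [98.0, 96.0, 97.0]]
0.4 ['top', (248, 187), [55.0, 63.0, 68.0], 'scene', (260, 158), [20.0, 19.0, 18.0], 'wrist', (320, 259), [95.0, 94.0, 94.0]]
0.8 ['top', (254, 182), [40.0, 47.0, 48.0], 'scene', (267, 156), [46.0, 44.0, 46.0], 'wrist', (303, 280), [36.0, 34.0, 33.0]]
1.2 ['top', (261, 180), [65.0, 67.0, 69.0], 'scene', (273, 157), [66.0, 64.0, 69.0], 'wrist', (279, 294), [36.0, 34.0, 32.0]]
1.57 ['top', (268, 180), [73.0, 73.0, 72.0], 'scene', (279, 159), [107.0, 103.0, 101.0], 'wrist', (253, 298), [38.0, 35.0, 35.0]]
```

```bash
cat > ang.py <<'E'
from h import *
import sys
o=manip.get_obs();T=np.eye(4);T[:3,:3]=R.from_quat(o['ee_rot']).as_matrix();T[:3,3]=o['position']
print(box(o['position']),o['ft_force'],o['clock'])
def proj(n,P):
    m=imaging.camera_model(n);W=np.linalg.inv(T@m['hand_eye']) if n=='wrist' else m['world_to_cam']
    c=P@W[:3,:3].T+W[:3,3];u=c[:,:2]/-c[:,2:]*[1,-1];u=u*(1+m['k1']*(u**2).sum(1)[:,None]);return u@m['camera_matrix'][:2,:2].T+m['camera_matrix'][:2,2]
for n in('wrist','top','scene'):
    a=imaging.camera(n)
    for r in(.018,.024,.030,.040,.048):
        t=np.radians(np.arange(-10,111,10));b=np.array([.045,.032])+r*np.c_[np.sin(t),np.cos(t)]
        w=np.c_[b@A.T+[.5755,.1236],np.full(len(t),.044)];q=proj(n,w).astype(np.float32)
        s=cv2.remap(a,q[None,:,0],q[None,:,1],1)[0].astype(int)
        print(n,r,' '.join('%d/%d'%(v.mean(),v[2]-v[0]) for v in s))
E
python3 ang.py
```

```text
[[0.05666784 0.06720157]] [-1.9735083  -0.31767879  2.8866092 ] 12.0
wrist 0.018 99/86 99/-1 99/-5 85/3 87/2 108/3 116/2 111/3 109/3 99/-7 99/-5 99/-5 99/-4
wrist 0.024 89/75 100/-6 100/-6 57/-4 34/-4 80/1 116/4 110/3 102/2 99/-6 99/-5 99/-6 97/-4
wrist 0.03 100/-6 100/-6 97/-1 96/-2 43/-4 34/-4 34/-3 97/3 111/3 100/-4 33/-4 34/-4 97/-5
wrist 0.04 97/3 99/-6 97/-1 97/-1 29/0 79/-2 33/-4 34/-3 34/-4 34/-4 36/-4 34/-5 34/-4
wrist 0.048 90/78 99/-5 112/-5 39/-4 48/-3 34/-3 33/-3 34/-5 33/-3 34/-4 38/-4 36/-4 34/-3
top 0.018 74/64 72/61 66/49 44/16 39/4 38/3 40/3 45/4 52/1 49/3 49/4 47/2 47/1
top 0.024 67/40 69/46 67/15 46/4 38/2 40/2 40/4 47/2 53/2 52/2 55/2 56/1 57/1
top 0.03 60/13 61/14 61/11 45/7 36/4 38/-3 40/3 51/3 51/1 56/2 45/1 43/1 49/1
top 0.04 72/16 61/13 63/13 62/13 61/11 53/13 36/6 41/1 76/4 70/2 75/-2 70/0 69/0
top 0.048 74/15 104/22 67/13 61/13 61/13 64/13 62/11 47/3 79/3 73/-1 73/-2 75/-1 73/-1
scene 0.018 62/-4 71/-5 88/-7 72/-4 65/1 75/5 71/4 70/3 65/4 59/4 63/2 62/-1 62/-3
scene 0.024 60/-6 88/-3 120/-7 120/-6 78/0 69/4 75/3 72/3 65/2 64/2 62/1 68/-4 62/-4
scene 0.03 64/-4 69/-2 63/-2 58/-4 80/-4 69/1 67/3 62/2 72/2 61/4 104/-6 114/-7 71/-4
scene 0.04 62/-4 59/-3 60/-1 16/0 14/-1 45/3 31/-3 32/-2 70/2 108/-8 103/-5 112/-3 106/-4
scene 0.048 64/-4 77/-7 49/-2 56/-2 10/-2 44/-1 77/0 65/1 56/-1 55/-2 54/-1 56/-3 92/3
```

The handle's steel now shows at 40–70° round the pivot, centred near 0.95 rad, so it is turning. I'll continue round the arc.

Call:
jog_arm --deltas '[{"gripper":0,"offset":[-0.005,-0.002,0],"rotation":[0,0,0]},{"gripper":0,"offset":[-0.0047,-0.0027,0],"rotation":[0,0,0]},{"gripper":0,"offset":[-0.0043,-0.0034,0],"rotation":[0,0,0]},{"gripper":0,"offset":[-0.003,-0.004,0],"rotation":[0,0,0]},{"gripper":0,"offset":[0,0,0],"rotation":[0,0,0]}]'

```text
clock: 12.65
position: [0.658, 0.1631, 0.025]
ee_rot: [0.092, 0.996, -0.0, 0.0]
ft_force: [-0.5, 0.5, 0.7]
grip_width: 0.004
grasp_force: 0.4
```

```bash
python3 ang.py | head -4
```

```text
[[0.07397902 0.05374932]] [-0.51737466  0.54850622  0.67414663] 12.65
wrist 0.018 96/83 99/2 101/-5 102/-5 101/-4 100/-5 101/-5 101/-5 88/1 119/2 114/3 113/4 101/-3
wrist 0.024 155/118 102/-2 103/-6 102/-6 102/-6 102/-6 101/-5 100/-5 90/2 117/3 113/3 111/3 99/-5
wrist 0.03 134/113 165/-8 105/-5 101/-5 102/-4 99/-3 64/-1 99/-1 35/-4 110/3 111/3 112/2 91/0
```

Call:
jog_arm --deltas '[{"gripper":0,"offset":[0,-0.002,0],"rotation":[0,0,0]},{"gripper":0,"offset":[0,-0.002,0],"rotation":[0,0,0]},{"gripper":0,"offset":[0,0,0],"rotation":[0,0,0]}]'

```text
clock: 13.1
position: [0.657, 0.1619, 0.0253]
ee_rot: [0.091, 0.996, 0.001, 0.001]
ft_force: [3.6, 4.7, -3.1]
grip_width: -0.002
grasp_force: 2.6
```

Call:
jog_arm --deltas '[{"gripper":0,"offset":[0,-0.002,0],"rotation":[0,0,0]},{"gripper":0,"offset":[0,-0.002,0],"rotation":[0,0,0]},{"gripper":0,"offset":[0,0,0],"rotation":[0,0,0]},{"gripper":0,"offset":[0,0,0],"rotation":[0,0,0]}]'

```text
clock: 13.5
position: [0.6567, 0.1612, 0.0255]
ee_rot: [0.09, 0.996, 0.003, 0.001]
ft_force: [6.6, 12.1, -5.5]
grip_width: -0.001
grasp_force: 6.7
```

Force rises to 12 N with hardly any motion, so the handle is on its stop. I'll back off +y, lift and check.

Call:
jog_arm --deltas '[{"gripper":0,"offset":[0,0.008,0],"rotation":[0,0,0]},{"gripper":0,"offset":[0,0.008,0],"rotation":[0,0,0]},{"gripper":0,"offset":[0,0.006,-0.005],"rotation":[0,0,0]},{"gripper":0,"offset":[0,0,-0.02],"rotation":[0,0,0]},{"gripper":0,"offset":[0,0,-0.03],"rotation":[0,0,0]},{"gripper":0,"offset":[0,0,-0.03],"rotation":[0,0,0]},{"gripper":0,"offset":[0,0,-0.04],"rotation":[0,0,0]},{"gripper":0,"offset":[0,0,-0.04],"rotation":[0,0,0]},{"gripper":0,"offset":[-0.01,0,-0.02],"rotation":[0,0,0]},{"gripper":0,"offset":[-0.01,0,0],"rotation":[0,0,0]},{"gripper":0,"offset":[0,0,0],"rotation":[0,0,0]},{"gripper":0,"offset":[0,0,0],"rotation":[0,0,0]}]'

```text
clock: 14.7
position: [0.6789, 0.1743, 0.2094]
ee_rot: [0.091, 0.996, -0.0, -0.001]
ft_force: [-0.3, -0.2, -0.4]
grip_width: -0.002
grasp_force: 0.0
```

```bash
cat > fin.py <<'E'
from h import *
o=manip.get_obs();print(box(o['position']),o['position'],o['ft_force'],o['clock'])
a=imaging.camera('wrist');T=np.eye(4);T[:3,:3]=R.from_quat(o['ee_rot']).as_matrix();T[:3,3]=o['position'];m=imaging.camera_model('wrist');W=np.linalg.inv(T@m['hand_eye'])
def prof(b,z):
    w=np.c_[b@A.T+[.5755,.1236],np.full(len(b),z)];c=w@W[:3,:3].T+W[:3,3];u=c[:,:2]/-c[:,2:]*[1,-1];u=u*(1+m['k1']*(u**2).sum(1)[:,None])
    q=(u@m['camera_matrix'][:2,:2].T+m['camera_matrix'][:2,2]).astype(np.float32);return cv2.remap(a,q[None,:,0],q[None,:,1],1)[0].astype(int)
for nm,pv in(('marked',[.0445,.0315]),('plain',[-.0525,.0315])):
    for r in(.016,.021,.026,.035,.045):
        t=np.arange(-30,125,2.);s=prof(np.array(pv)+r*np.c_[np.sin(np.radians(t)),np.cos(np.radians(t))],.044)
        k=(s.mean(1)>105)&(s[:,2]-s[:,0]>=0)&(s[:,2]-s[:,0]<14);print(nm,r,t[k].astype(int).tolist())
y=np.arange(.03,-.13,-.002);g=prof(np.c_[np.full(len(y),-.07),y],.062).mean(1);print('cover line',[(round(float(y[i]),3),int(g[i]),int(g[i+1])) for i in range(len(y)-1) if abs(g[i+1]-g[i])>15])
E
python3 fin.py
```

```text
[[0.09258527 0.06850374]] [0.67893046 0.17426492 0.20943204] [-0.30275696 -0.18644005 -0.44559903] 14.7
marked 0.016 [34, 66, 68, 70, 72, 74, 76, 78, 80, 82, 84, 86, 88, 90, 92, 94, 96, 98, 100, 102, 104, 106, 108, 110, 112]
marked 0.021 [18, 74, 76, 78, 80, 82]
marked 0.026 [14]
marked 0.035 [4]
marked 0.045 []
plain 0.016 [-8, -6, -4, -2, 0, 2, 4, 6, 8, 10, 12, 14, 16, 18, 20, 22, 24, 26, 28, 30]
plain 0.021 [-14, -2, 0, 2, 4, 6, 8, 10, 12, 14, 16, 18, 20, 22, 24, 26, 54]
plain 0.026 [-10, -2, 0, 2, 4, 6, 8, 10, 12, 14, 16, 18, 20, 22]
plain 0.035 [-2, 4, 6, 8, 10, 12, 14, 16, 18, 20]
plain 0.045 [6, 8, 10, 12, 14, 16, 18]
cover line [(0.014, 136, 84), (0.006, 68, 109), (0.004, 109, 124), (0.002, 124, 195), (-0.042, 195, 137), (-0.044, 137, 121), (-0.116, 105, 62), (-0.124, 61, 78)]
```

Call:
jog_arm --deltas '[{"gripper":0,"offset":[-0.012,0,-0.01],"rotation":[0,0,0]},{"gripper":0,"offset":[-0.012,0.01,-0.01],"rotation":[0,0,0]},{"gripper":0,"offset":[-0.011,0.01,-0.01],"rotation":[0,0,0]},{"gripper":0,"offset":[0,0,0],"rotation":[0,0,0]},{"gripper":0,"offset":[0,0,0],"rotation":[0,0,0]}]'

```text
clock: 15.25
position: [0.7169, 0.1877, 0.2392]
ee_rot: [0.091, 0.996, -0.0, -0.001]
ft_force: [0.1, -0.4, 0.1]
grip_width: 0.002
grasp_force: 0.0
```

```bash
python3 fin.py
```

```text
[[0.12749329 0.08859227]] [0.71689137 0.18772185 0.23915258] [ 0.08905764 -0.42400416  0.11653994] 15.25
marked 0.016 [46, 66, 68, 70, 72, 74, 76, 78, 80, 82, 84, 86, 88, 90, 92, 94, 96, 98, 100, 102, 104, 106, 108, 110]
marked 0.021 [32, 74, 76, 78, 80, 82, 84, 86, 88, 90, 92, 94, 96, 98, 100, 102, 104]
marked 0.026 [78, 80, 82, 84, 86, 88, 90, 92, 94, 96, 98]
marked 0.035 [70, 72, 74, 76, 78, 80, 82]
marked 0.045 [-8, 74, 76, 78, 80, 82]
plain 0.016 [8, 10, 12, 14, 16, 18, 20, 22, 24, 26, 28, 30]
plain 0.021 [6, 8, 10, 12, 14, 16, 18, 20, 22, 24, 26, 68]
plain 0.026 [6, 8, 10, 12, 14, 16, 18, 20, 22]
plain 0.035 [4, 6, 8, 10, 12, 14, 16, 18, 20]
plain 0.045 [6, 8, 10, 12, 14, 16, 18]
cover line []
```

The marked handle measures about 88–89° and was hard on its stop. The plain handle is at 12°, unchanged, and the cover is at y ≈ −56 mm. The arm is clear, so I'm handing in.

```bash
python3 -c "
from workcell import workorder
print(workorder.hand_in())"
```

```text
the job is handed in; nothing more can be done
None
```

I slid the cover fully aside and pushed the marked handle shut against its stop, with the plain handle's angle unchanged; I did not re-measure the tin, tester and reel at the end. The job is handed in, but the hand-in gave no verdict.

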